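# Weigh a turned bowl with nesting weight cups

### The arm

A 6-joint arm with a two-finger parallel gripper is mounted at the origin on the work surface. World frame = base frame: x ahead of the robot, y to its left, z up, the work surface at z = 0. Lengths are in mm, angles in rad, forces in N, time in s.
With the tool pointing down it reaches from about 425 to 950 mm from the base axis. Payload 3.5 kg.
Tool frame: the origin (TCP) lies midway between the tips of the shut fingers; the grasp point (between the pads) lies 19 mm behind it (manip.grip_depth is the distance from the TCP to the grasp point, in mm); z points along the fingers, y is the line along which they close (so a half turn about z gives the same grasp; the last joint's range is limited). The gripper opens to 85 mm and grips with 20 to 120 N. Pads are 22 mm wide; open, the fingers measure 114 mm over their backs; the gripper's body (76 mm by 85 mm) begins 54 mm behind the grasp point. The pads swing forward as they close: fully open they stand 13 mm farther back than shut.
Start: joints at [0.961, 0.286, 1.577, -0, 1.279, -0.15], TCP at [299.507, 604.898, 231.325] pointing down, gripper open.
Joint ranges: [-2.77, 2.77], [-0.9, 2.22], [0.21, 2.48], [-1.53, 4.67], [0.24, 2.81], [-2.84, 2.84]. Speed limits (rad/s): [2.79, 2.79, 3.14, 3.14, 3.14, 3.14].

### API

Orientations are given as a unit quaternion [x, y, z, w].
In Python, from plant import manip gives the robot as it stands.
- The arm moves only by the tool apply_moves, never from a script. Its argument "rows" is one flat list of numbers, 7 for each row, row after row: the shift along the tool's x, y, z in units of 40 mm (1.0 is 40 mm), then the turn, a rotation vector about the tool's x, y, z in units of 5 degrees (1.0 is 5 degrees), then the closure, from 0 (fully open) to 1 (shut). A call has 1 to 10 rows; each row is the pose to reach, as a shift and turn from the pose commanded when the call began, along the tool's axes at that moment; what a row does not reach only later rows make up. A row lasts 1/8 s, in which the tool goes at most 62.5 mm and 10.7 degrees, less where a joint would pass 70% of its speed; a pose out of reach is approached as far as the arm can. A call with a gripper value outside its range is refused whole. The fingers move at their own pace and stop on an object; "grip_force" is the grip in N (left out, the last holds). Time passes only in rows, so rows that repeat a pose let the fingers close. It gives the time, the measured TCP pose, the force, the opening and the grip force at its end, in the units of the state.
- manip.get_state(): the state, without advancing time (a new reading comes with each control period).
- manip.snapshot(name): name is "side" or "top" or "wrist"; returns a dict with "image" (480x640x3 uint8, red, green, blue), "z_map" (480x640 float32, mm along the optical axis (not along the pixel's ray), 0 where there is no reading), "mtx" (3x3 intrinsics, pixels), "T" (4x4, takes a point from camera to world coordinates); the wrist camera has in their place "T_tool_cam" (4x4, takes a point from camera to tool coordinates, whose origin is the TCP and whose axes are the flange's). Camera axes: x right, y up, looking along -z (the intrinsics and any distortion apply to the point x, -y, -z); pixel columns grow to the right and rows downward; lengths in mm; the calibration is good to about 2 mm. A picture is of the moment at which its call begins: read the wrist's pose just before it.
- manip.sign_off(): hands the job in; it is judged then, once.
The state is a dict: "time": time; "joints": joint angles; "dq": joint speeds; "tau": joint torques, N m; "eef_pos": TCP position; "tcp_rot": TCP orientation; "force": force on the tool from outside, world axes, zero at the start; "moment": the same for the moment, N m; "finger_gap": finger opening in mm; "grip_force": force on a finger pad.
Only numpy, scipy, OpenCV 4.12 (cv2) and the standard library are available. Lean on these libraries where they do the work, as an engineer would, in place of code of your own. Each camera call takes 0.05 s, during which the arm holds its last target. There are 200 camera calls.

### The job

Weigh the wooden bowl: put weight cups on the empty small pan of the balance until the beam is level, with the pointer inside the green band (the blue cup weighs 400 g, the red 200 g, the yellow 100 g; use only those that are needed). The pan has room for one cup only, so nest the others upright inside it, the largest outermost. Set the cups down rather than dropping them, leave any unused cup standing on the table, do not touch the bowl, and leave everything else where it is.

Things in the scene. Friction and masses are not known exactly. Their poses are not given: they have to be found in the camera images.
- beam (a joint): tilt of the beam, rad: 0 = bowl side fully down on its stop, 0.17 = level (pointer upright in the green band), 0.34 = weight side fully down on the other stop. A spring and damper make it settle in about 1 s, 0.100 rad off level per 100 g of difference between the pans; a difference over 170 g holds it on a stop. The green band reaches 0.062 rad (62 g) to either side of level
- balance: green-based beam balance fixed to the table; origin at the middle of its underside; 420 mm long along its y, 110 mm wide. Blue beam on a pivot 70 mm up; in the middle a red pointer before a white scale plate with a green band, reaching 195 mm above the table. Bowl pan at +y, weight pan at -y, each 150 mm from the middle
- weight_pan_top (a point): centre of the upper face of the empty small round steel pan (80 mm across, 74 mm inside its 8 mm high rim), on which the weight cups go. The pan always stays horizontal, about 105 mm above the table when the beam is level, up to 25 mm higher or lower as it tilts; 1 rad of beam = 150 mm of pan
- load_pan_top (a point): centre of the upper face of the large round steel pan (136 mm across) that carries the bowl; stays horizontal and moves opposite to the weight pan
- bowl_c (a point): centre, half-way up, of the turned light-wood bowl on the load pan, 122 mm across its rim, 62 mm high, mass not known (about 185 to 690 g)
- cup_large_c (a point): centre (half-way up) of the LARGE weight cup, 400 g: blue round open steel cup, outside 64 mm across, inside 56 mm, 45 mm high, floor 8 mm thick; stands upright on the table
- cup_mid_c (a point): centre (half-way up) of the MIDDLE weight cup, 200 g: red round open cup, outside 48 mm across, inside 40 mm, 75 mm high, floor 10 mm thick; stands upright on the table; fits loosely inside the large cup and stands 38 mm proud of it
- cup_small_c (a point): centre (half-way up) of the SMALL weight cup, 100 g: yellow round open cup, outside 32 mm across, inside 24 mm, 105 mm high; stands upright on the table; fits loosely inside the middle cup (40 mm proud of it) or the large cup
- wax_tin_c (a point): centre of a copper-coloured wax tin, 69 mm across, 50 mm high; bystander
- goblet_c (a point): centre of a small dark turned goblet, 56 mm across, 72 mm high; bystander
- sanding_block_c (a point): centre of a cork sanding block, 64 x 64 mm, 28 mm high; bystander
- gouge_c (a point): turning gouge lying on the far side of the table, light wood handle; this point is where handle and blade meet; the handle runs 170 mm along its +y, the blade 160 mm along its -y, 30 mm thick; bystander
- chuck_key_c (a point): steel T-handled chuck key lying near the robot, 110 mm long, 90 mm across the T, 18 mm thick, this point in its middle; bystander
- mallet_c (a point): turner's mallet lying roughly across the table (along y) near the robot, 72 mm thick, head 80 mm along its -y, handle 105 mm along its +y; this point is where they meet; bystander

How it is judged:
By the outcome, as a careful person would: the job done as asked, in the order asked, and still so for the second after the job is handed in, with the robot touching nothing.
It also fails if it takes over 72 s, if anything falls off the work surface, if the arm or the gripper's body presses on something with over 40 N, if the wrist force passes 120 N, or if a joint passes its speed limit or range.

## Working session

There is one attempt and no reset: what is moved stays moved. The work goes in short steps, Python scripts to look and compute and a tool call to move; the robot and the scene stay as the last step left them, time stands still between calls to the robot, and variables do not carry over. Pictures are saved under pics/ and viewed, at most 10 in all, crops included, and the job is handed in when it is done.

Besides the shell and the picture viewer there is one more tool, called after "Emit:" as name(argument=value, ...) on one line, values as JSON. apply_moves: Moves the arm, as the interface text tells. Its arguments: {"type":"object","properties":{"rows":{"type":"array"},"grip_force":{"type":"number"}},"required":["rows"]}

```bash
ls; mkdir -p pics; python3 - <<'E'
from plant import manip
import cv2,numpy as np
s=manip.get_state();print({k:np.round(v,3) for k,v in s.items()},manip.grip_depth)
for n in("top","side"):
    d=manip.snapshot(n);np.savez(n+"0.npz",**d);cv2.imwrite(f"pics/{n}0.png",d["image"][:,:,::-1])
    print(n,np.round(d["mtx"],1).tolist(),np.round(d["T"],3).tolist(),(d["z_map"]>0).mean())
E
```

```text
pics
{'time': np.float64(0.0), 'joints': array([ 0.961,  0.287,  1.578,  0.   ,  1.279, -0.15 ]), 'dq': array([-0.001, -0.001, -0.   , -0.   , -0.003, -0.002]), 'tau': array([ 1.0000e-03, -4.0599e+01, -2.9262e+01, -0.0000e+00,  6.0000e-03,
        0.0000e+00]), 'eef_pos': array([299.136, 604.365, 229.95 ]), 'tcp_rot': array([ 0.228,  0.974, -0.001, -0.   ]), 'force': array([ 0.748,  0.677, -0.261]), 'moment': array([-0.005, -0.024,  0.044]), 'grip_force': np.float64(0.0), 'finger_gap': np.float64(85.474)} 18.700000000000003
top [[450.4, 0.0, 316.9], [0.0, 450.4, 235.4], [0.0, 0.0, 1.0]] [[0.02, 0.983, -0.182, 332.432], [-1.0, 0.021, 0.004, -12.466], [0.008, 0.182, 0.983, 1196.972], [0.0, 0.0, 0.0, 1.0]] 0.995986328125
side [[456.8, 0.0, 319.4], [0.0, 456.8, 232.7], [0.0, 0.0, 1.0]] [[0.771, 0.404, -0.493, 58.818], [-0.637, 0.461, -0.618, -615.292], [-0.022, 0.79, 0.613, 721.651], [0.0, 0.0, 0.0, 1.0]] 0.9959830729166667
```

View pics/top0.png

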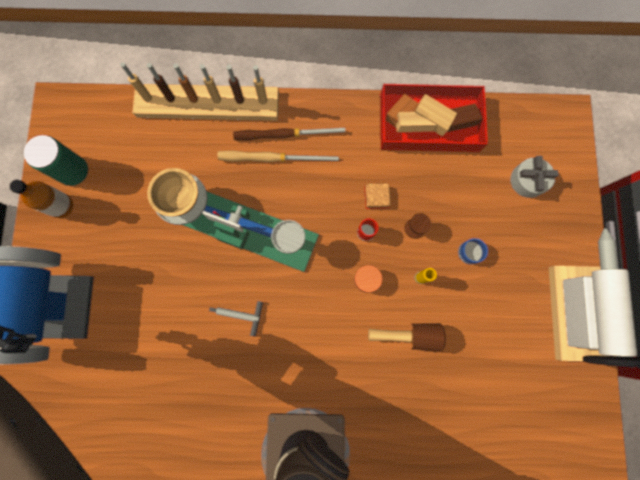

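View pics/side0.png

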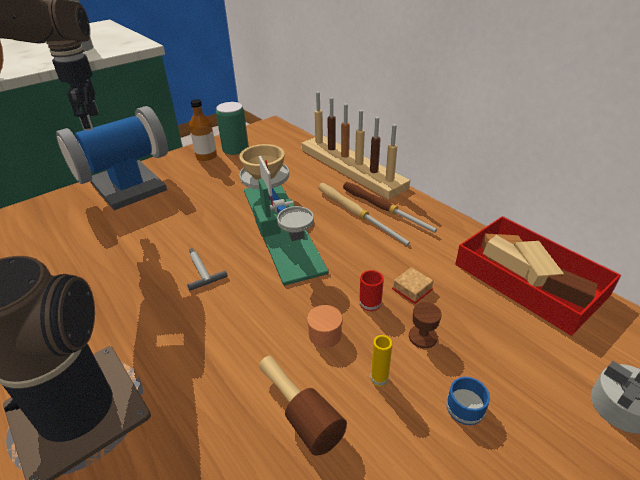

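The top view shows the blue cup at (473,252), red at (368,230), yellow at (428,275), the empty pan at (288,236) and the bowl at (177,195). The side view agrees, and the bowl side is down.

```bash
cat > h.py <<'E'
import numpy as np,cv2
from scipy.optimize import least_squares
def cloud(d,T=None):
    z=d["z_map"];K=d["mtx"];v,u=np.mgrid[:480,:640]
    P=np.stack([(u-K[0,2])/K[0,0]*z,-(v-K[1,2])/K[1,1]*z,-z],-1)
    T=d["T"] if T is None else T
    return P@T[:3,:3].T+T[:3,3]
def hsv(d): return cv2.cvtColor(d["image"],cv2.COLOR_RGB2HSV)
def circ(p,r=None):
    f=(lambda x:np.hypot(p[:,0]-x[0],p[:,1]-x[1])-(x[2] if r is None else r))
    x0=list(p[:,:2].mean(0))+([30] if r is None else [])
    s=least_squares(f,x0,loss='soft_l1',f_scale=2);return np.round(s.x,1),round(float(np.sqrt(np.mean(s.fun**2))),1)
E
python3 - <<'E'
from h import *
for n,cs in (("top",dict(blue=(473,252),red=(368,230),yellow=(428,275),pan=(288,236),bowl=(177,195),tin=(368,278),gob=(417,226),block=(377,195),mal=(428,337))),
  ("side",dict(blue=(468,400),red=(371,290),yellow=(381,360),pan=(295,218)))):
    d=dict(np.load(n+"0.npz"));P=cloud(d);H=hsv(d)
    for k,(u,v) in cs.items():
        w=45;sl=np.s_[max(v-w,0):v+w,max(u-w,0):u+w];p=P[sl].reshape(-1,3);h=H[sl].reshape(-1,3)
        hue=h[:,0];sat=h[:,1]
        m=p[:,2]>8
        if k=='blue':m&=(hue>95)&(hue<130)&(sat>120)
        elif k=='red':m&=((hue<5)|(hue>174))&(sat>190)
        elif k=='yellow':m&=(hue>22)&(hue<35)&(sat>170)
        elif k=='pan':m&=(sat<70)&(p[:,2]>90)
        else:
            uu,vv=np.meshgrid(np.arange(max(u-w,0),u+w),np.arange(max(v-w,0),v+w));m&=np.hypot(uu.ravel()-u,vv.ravel()-v)<22
        q=p[m];zt=np.percentile(q[:,2],95);t=q[q[:,2]>zt-6]
        print(n,k,len(q),'ztop',zt.round(1),'mid',((t.min(0)+t.max(0))/2).round(1),'ext',np.ptp(t,0).round(0),circ(t))
E
```

```text
top blue 93 ztop 46.2 mid [ 513.4 -426.6   44. ] ext [53. 62.  7.] (array([ 515.4, -425.8,   29.6]), 1.0)
top red 123 ztop 77.0 mid [ 563.4 -148.1   75.1] ext [45. 44.  8.] (array([ 563.5, -147.3,   21.4]), 1.0)
top yellow 12 ztop 105.3 mid [ 432.6 -289.9  105.6] ext [1. 4. 5.] (array([ 432.6, -289.9,    1.9]), 0.0)
top pan 874 ztop 139.4 mid [447.6  40.1 665.2] ext [ 230.  105. 1064.] (array([525. ,  53.4,  37. ]), 24.5)
top bowl 1513 ztop 142.8 mid [503.2 173.5 667. ] ext [ 342.  372. 1060.] (array([624.7, 332.2,  52.4]), 60.8)
top tin 596 ztop 53.8 mid [401.4 -97.7 622.4] ext [ 138.  171. 1149.] (array([ 436. , -149. ,   23.8]), 18.4)
top gob 424 ztop 75.4 mid [ 468.6 -159.2  633.2] ext [ 272.  293. 1128.] (array([ 578.4, -279.3,   18.9]), 59.8)
top block 564 ztop 32.1 mid [ 513.2 -110.6  611.5] ext [ 362.  196. 1171.] (array([ 662.3, -176.6,   24.3]), 38.8)
top mal 936 ztop 71.7 mid [ 302.6 -173.7  631.3] ext [  60.  322. 1131.] (array([1332.8, -295.4, 1039.6]), 9.8)
side blue 997 ztop 46.3 mid [ 302. -507.  381.] ext [486. 217. 681.] (array([ 513.5, -429.7,   29.6]), 25.9)
side red 725 ztop 76.1 mid [ 322.2 -370.9  395.9] ext [527. 489. 652.] (array([ 562.2, -150.1,   21.6]), 106.3)
side yellow 722 ztop 105.7 mid [ 258.7 -447.2  410.7] ext [400. 336. 622.] (array([ 442.7, -294.9,   14. ]), 67.4)
side pan 987 ztop 169.9 mid [ 305.  -201.9  442.8] ext [492. 827. 558.] (array([-1363.8,   789.6,  1999.4]), 1.1)
```

```bash
cat >> h.py <<'E'
from scipy.spatial.transform import Rotation as R
def rel(*targets):
    from plant import manip
    s=manip.get_state();M=R.from_quat(s["tcp_rot"]).as_matrix();p=np.array(s["eef_pos"])
    print('t',round(float(s["time"]),2),'tcp',p.round(1),'F',np.round(s["force"],1),'gap',round(float(s["finger_gap"]),1),'rotvec-z',M[:,2].round(3))
    for t in targets: print(t,'->',((np.array(t)-p)@M/40).round(3))
E
python3 - <<'E'
from h import *
for n,cs in (("top",dict(yellow=(428,275,14),pan=(288,236,22),bowl=(177,195,32),tin=(368,278,18),gob=(417,226,16))),
  ("side",dict(yellow=(381,345,20),pan=(295,218,24),bowl=(262,158,26)))):
    d=dict(np.load(n+"0.npz"));P=cloud(d)
    for k,(u,v,w) in cs.items():
        p=P[v-w:v+w,u-w:u+w].reshape(-1,3);p=p[(p[:,2]>20)&(p[:,2]<200)]
        zt=np.percentile(p[:,2],97);t=p[p[:,2]>zt-5]
        print(n,k,len(t),'ztop',zt.round(1),'mid',((t.min(0)+t.max(0))/2).round(1),'ext',np.ptp(t,0).round(0),circ(t))
rel((470,100,250),(514.5,-428,200),(514.5,-428,120))
E
```

```text
top yellow 61 ztop 106.8 mid [ 444.8 -292.1  105.2] ext [29. 30.  6.] (array([ 445. , -292.1,   13.8]), 1.2)
top pan 150 ztop 140.0 mid [525.5  53.3 139.1] ext [79. 79.  8.] (array([525.1,  53.6,  38. ]), 4.2)
top bowl 493 ztop 144.5 mid [623.7 313.9 169. ] ext [129. 165.  59.] (array([627.1, 335.4,  56.3]), 13.9)
top tin 358 ztop 54.2 mid [ 437.1 -149.5   53.6] ext [66. 66.  9.] (array([ 436.1, -149. ,   23.4]), 8.1)
top gob 244 ztop 75.5 mid [ 578.5 -280.2   74.8] ext [53. 51.  9.] (array([ 578.8, -280.1,   18.6]), 6.4)
side yellow 130 ztop 106.5 mid [ 444.2 -294.6  104.8] ext [33. 31.  6.] (array([ 443. , -294.7,   14. ]), 1.4)
side pan 205 ztop 139.6 mid [524.4  85.3 138.3] ext [ 81. 151.   7.] (array([523.9,  51.1,  38.4]), 7.1)
side bowl 77 ztop 192.7 mid [550.1 200.3 192.7] ext [36. 85. 10.] (array([165879.8, -61967. , 176632.2]), 3.0)
t 0.1 tcp [299.2 604.4 230.1] F [-0.6 -0.1  0.1] gap 85.3 rotvec-z [-0.001 -0.002 -1.   ]
(470, 100, 250) -> [-9.423 -9.407 -0.482]
(514.5, -428, 200) -> [-16.277 -20.74    0.79 ]
(514.5, -428, 120) -> [-16.278 -20.736   2.79 ]
```

Emit:
apply_moves(rows=[-0.94,-0.94,-0.48,0,0,0,0,-1.9,-1.9,-0.48,0,0,0,0,-2.8,-2.8,-0.48,0,0,0,0,-3.8,-3.8,-0.48,0,0,0,0,-4.7,-4.7,-0.48,0,0,0,0,-5.7,-5.7,-0.48,0,0,0,0,-6.6,-6.6,-0.48,0,0,0,0,-7.6,-7.6,-0.48,0,0,0,0,-8.5,-8.5,-0.48,0,0,0,0,-9.4,-9.4,-0.48,0,0,0,0], grip_force=40)

```text
time: 1.35
eef_pos: [469.6, 99.4, 250.2]
tcp_rot: [0.228, 0.974, -0.0, -0.0]
force: [1.8, 0.9, 0.9]
finger_gap: 85.4
grip_force: 0.0
```

Emit:
apply_moves(rows=[-0.7,-1.15,0.1,0,0,0,0,-1.4,-2.3,0.25,0,0,0,0,-2.1,-3.4,0.4,0,0,0,0,-2.8,-4.5,0.5,0,0,0,0,-3.5,-5.7,0.7,0,0,0,0,-4.2,-6.8,0.8,0,0,0,0,-4.8,-7.9,1.0,0,0,0,0,-5.5,-9.1,1.2,0,0,0,0,-6.2,-10.2,1.25,0,0,0,0,-6.85,-11.33,1.25,0,0,0,0])

```text
time: 2.6
eef_pos: [513.7, -428.0, 199.3]
tcp_rot: [0.228, 0.974, 0.001, -0.001]
force: [0.7, 0.6, 0.1]
finger_gap: 85.3
grip_force: 0.0
```

```bash
cat >> h.py <<'E'
def wrist(name=None):
    from plant import manip
    s=manip.get_state();d=manip.snapshot("wrist")
    T=np.eye(4);T[:3,:3]=R.from_quat(s["tcp_rot"]).as_matrix();T[:3,3]=s["eef_pos"]
    if name: cv2.imwrite(f"pics/{name}.png",d["image"][:,:,::-1])
    return d,cloud(d,T@d["T_tool_cam"])
def rim(P,c,rad,z0,z1,d=None):
    m=(np.hypot(P[...,0]-c[0],P[...,1]-c[1])<rad)&(P[...,2]>z0)&(P[...,2]<z1)
    t=P[m];print('n',len(t),'z',np.percentile(t[:,2],[5,50,95]).round(1),'mid',((t.min(0)+t.max(0))/2).round(1),'ext',np.ptp(t,0).round(0),circ(t))
E
python3 - <<'E'
from h import *
d,P=wrist("w1");rim(P,(514.5,-428),45,38,52)
rel((514.5,-428,60),(514.5,-428,12))
E
```

```text
n 1628 z [40.  45.1 46.4] mid [ 515.6 -429.8   42.7] ext [63. 63.  9.] (array([ 515.2, -429.5,   29.5]), 1.2)
t 2.65 tcp [ 512.9 -434.4  199.3] F [-1.9 -2.9  0.7] gap 85.5 rotvec-z [-0.    -0.004 -1.   ]
(514.5, -428, 60) -> [0.041 0.174 3.483]
(514.5, -428, 12) -> [0.043 0.179 4.683]
```

View pics/w1.png

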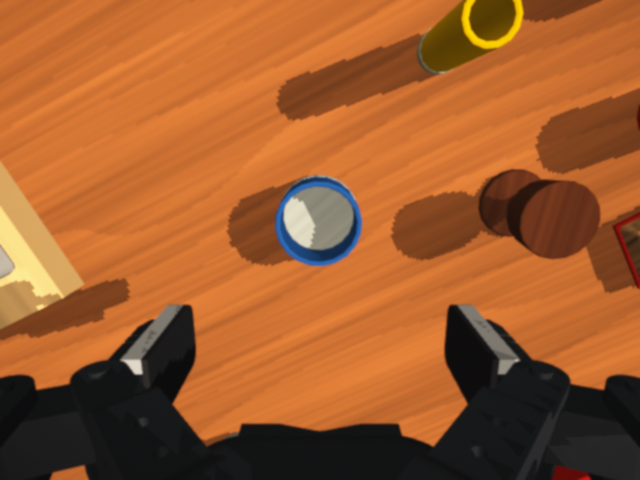

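The wrist view has the blue cup at (318,220), nothing near it. The arm had not settled, so I let it settle and measure again.

Emit:
apply_moves(rows=[0,0,1.5,0,0,0,0,0,0,1.5,0,0,0,0,0,0,1.5,0,0,0,0,0,0,1.5,0,0,0,0])

```text
time: 3.15
eef_pos: [515.3, -427.4, 143.7]
tcp_rot: [0.228, 0.974, -0.001, 0.002]
force: [0.1, -0.0, 0.4]
finger_gap: 85.4
grip_force: 0.0
```

```bash
python3 - <<'E'
from h import *
d,P=wrist();rim(P,(514.5,-428),45,38,52)
rel((515,-429,60),(515,-429,12))
E
```

```text
n 2464 z [39.6 45.  46.4] mid [ 515.4 -429.8   42.9] ext [63. 63. 10.] (array([ 515. , -429.4,   29.5]), 1.2)
t 3.2 tcp [ 515.2 -427.3  143.6] F [-0.4 -0.3  0.8] gap 85.4 rotvec-z [ 0.003 -0.004 -1.   ]
(515, -429, 60) -> [-0.004 -0.036  2.091]
(515, -429, 12) -> [ 1.000e-03 -3.400e-02  3.291e+00]
```

Emit:
apply_moves(rows=[0,-0.04,1.2,0,0,0,0,0,-0.04,2.2,0,0,0,0,0,-0.04,3.2,0,0,0,0,0,-0.04,3.2,0,0,0,0,0,-0.04,3.2,0,0,0,0.3,0,-0.04,3.2,0,0,0,0.5,0,-0.04,3.2,0,0,0,0.7,0,-0.04,3.2,0,0,0,0.7], grip_force=40)

```text
time: 4.2
eef_pos: [515.1, -430.0, 16.3]
tcp_rot: [0.228, 0.974, -0.002, 0.003]
force: [0.4, -0.1, 6.5]
finger_gap: 62.6
grip_force: 45.4
```

Emit:
apply_moves(rows=[0,0,-1.0,0,0,0,0.8,0,0,-2.2,0,0,0,0.8,0.3,0.6,-3.4,0,0,0,0.8,0.8,1.6,-4.4,0,0,0,0.8,1.3,2.8,-5.0,0,0,0,0.8,1.8,3.9,-5.0,0,0,0,0.8,2.35,5.0,-5.0,0,0,0,0.8,2.9,6.1,-5.0,0,0,0,0.8,3.4,7.2,-5.0,0,0,0,0.8,3.95,8.4,-5.0,0,0,0,0.8])

```text
time: 5.45
eef_pos: [519.8, -55.1, 211.9]
tcp_rot: [0.228, 0.974, 0.0, -0.001]
force: [1.2, -0.5, -3.7]
finger_gap: 62.3
grip_force: 46.7
```

Emit:
apply_moves(rows=[0.5,1.0,0,0,0,0,0.8,0.9,1.9,0,0,0,0,0.8,1.1,2.4,0,0,0,0,0.8,1.18,2.5,0,0,0,0,0.8,1.18,2.5,0,0,0,0,0.8,1.18,2.5,0,0,0,0,0.8])

```text
time: 6.2
eef_pos: [522.8, 52.8, 212.4]
tcp_rot: [0.228, 0.974, -0.0, -0.0]
force: [0.8, 0.0, -3.8]
finger_gap: 61.8
grip_force: 46.7
```

```bash
python3 - <<'E'
from h import *
d,P=wrist("w2")
rel((525,53,180),(525,53,146))
p=manip=None
from plant import manip
c=manip.get_state()["eef_pos"];print(c)
H=hsv(d);b=(H[...,0]>95)&(H[...,0]<130)&(H[...,1]>120)&(np.hypot(P[...,0]-525,P[...,1]-53)<60)&(P[...,2]>200)
t=P[b];zt=np.percentile(t[:,2],80);print('cup',len(t),np.percentile(t[:,2],[5,50,95]),circ(t[t[:,2]>zt-3]))
rim(P,(525,53),46,124,145)
E
```

```text
t 6.25 tcp [522.9  52.8 212.4] F [-0.8 -0.2 -4.3] gap 62.4 rotvec-z [-0. -0. -1.]
(525, 53, 180) -> [-0.045  0.029  0.811]
(525, 53, 146) -> [-0.045  0.029  1.661]
[522.86708747  52.77272186 212.43962567]
cup 19871 [214.0569769  234.19843062 242.04249695] (array([522.7,  53.2,  29.3]), 2.5)
n 4966 z [129.9 131.3 139.4] mid [514.5  53.4 133.5] ext [58. 76. 14.] (array([532.2,  48.4,  38.7]), 5.0)
```

View pics/w2.png

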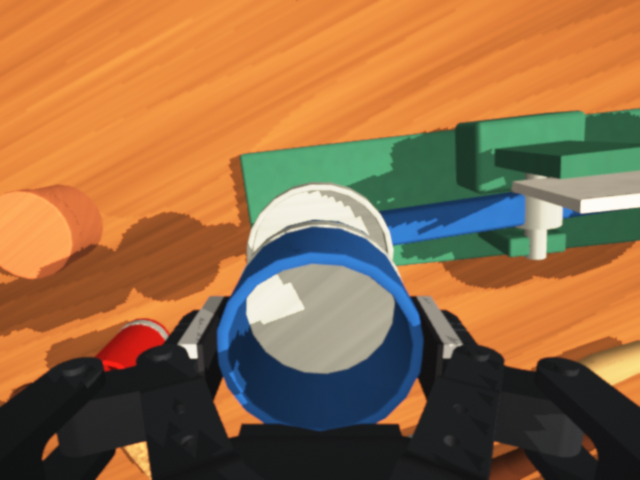

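The blue cup is held square and centred on the TCP. The pan lies below it and in view around (320,235).

Emit:
apply_moves(rows=[-0.05,0.02,0.5,0,0,0,0.8,-0.05,0.02,1.0,0,0,0,0.8,-0.05,0.02,1.3,0,0,0,0.8,-0.05,0.02,1.5,0,0,0,0.8,-0.05,0.02,1.5,0,0,0,0.8])

```text
time: 6.88
eef_pos: [524.9, 53.4, 152.2]
tcp_rot: [0.228, 0.974, -0.0, -0.0]
force: [0.0, 0.4, -3.3]
finger_gap: 62.3
grip_force: 46.6
```

Emit:
apply_moves(rows=[0,0,0.1,0,0,0,0.8,0,0,0.2,0,0,0,0.8,0,0,0.3,0,0,0,0.8,0,0,0.35,0,0,0,0.8,0,0,0.35,0,0,0,0.8])

```text
time: 7.5
eef_pos: [525.6, 53.6, 139.0]
tcp_rot: [0.228, 0.974, 0.0, 0.001]
force: [0.1, 0.4, 1.4]
finger_gap: 62.2
grip_force: 47.1
```

```bash
python3 - <<'E'
from h import *
rel((524.8,53,146))
E
```

```text
t 7.5 tcp [525.6  53.6 139. ] F [0.1 0.4 1.4] gap 62.2 rotvec-z [ 0.002 -0.    -1.   ]
(524.8, 53, 146) -> [ 0.013 -0.022 -0.175]
```

The push force puts the bowl at roughly 480 g. I back off to zero force, release, rise and look.

Emit:
apply_moves(rows=[0,0,-0.08,0,0,0,0.8,0,0,-0.08,0,0,0,0.8,0,0,-0.08,0,0,0,0.4,0,0,-0.08,0,0,0,0.1,0,0,-0.08,0,0,0,0,0,0,-0.08,0,0,0,0,0,0,-0.8,0,0,0,0,0,0,-1.8,0,0,0,0,0,0,-2.8,0,0,0,0,0,0,-2.8,0,0,0,0])

```text
time: 8.75
eef_pos: [527.2, 53.3, 255.0]
tcp_rot: [0.228, 0.974, 0.001, 0.004]
force: [0.1, -0.3, -0.1]
finger_gap: 85.5
grip_force: 0.0
```

```bash
python3 - <<'E'
from h import *
from plant import manip
d,P=wrist();H=hsv(d)
b=(H[...,0]>95)&(H[...,0]<130)&(H[...,1]>120)&(np.hypot(P[...,0]-525,P[...,1]-53)<38)&(P[...,2]>100)
t=P[b];print('wrist cup',len(t),np.percentile(t[:,2],[5,50,95]).round(1),circ(t[t[:,2]>np.percentile(t[:,2],95)-4]))
im=[]
for n in("top","side"):
    d=manip.snapshot(n);np.savez(n+"1.npz",**d);P=cloud(d);H=hsv(d)
    b=(H[...,0]>95)&(H[...,0]<130)&(H[...,1]>120)&(np.hypot(P[...,0]-525,P[...,1]-53)<38)&(P[...,2]>100)&(P[...,2]<200)
    t=P[b]
    if len(t)>5: print(n,len(t),np.percentile(t[:,2],[5,50,95]).round(1),circ(t[t[:,2]>np.percentile(t[:,2],95)-4]))
    if n=="side": cv2.imwrite("pics/s1.png",cv2.resize(d["image"][120:300,200:370,::-1],None,fx=3,fy=3))
rel((444.5,-293,200))
E
```

```text
wrist cup 4384 [151.  173.4 176.6] (array([525.8,  53.9,  29.5]), 1.1)
side 679 [145.5 162.3 176.3] (array([524.1,  52.3,  29.6]), 1.4)
t 8.9 tcp [524.3  53.6 249.2] F [ 0.5  0.2 -0.8] gap 85.5 rotvec-z [-0.002  0.    -1.   ]
(444.5, -293, 200) -> [-2.059 -8.649  1.233]
```

View pics/s1.png

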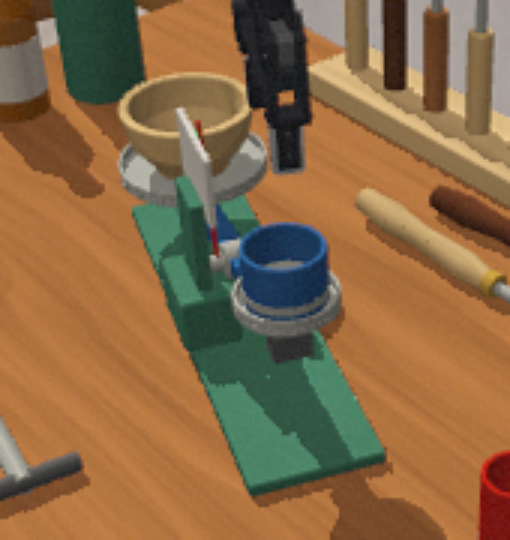

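The blue cup stands in the pan, but the pan is still at its upper stop (floor about 130 mm). That points to a bowl over 570 g. I'll recheck once it has settled, while moving toward red.

Emit:
apply_moves(rows=[-0.8,-1.0,0,0,0,0,0,-1.6,-2.1,0.2,0,0,0,0,-2.4,-3.2,0.6,0,0,0,0,-2.9,-3.9,1.0,0,0,0,0,-3.1,-4.11,1.2,0,0,0,0,-3.1,-4.11,1.2,0,0,0,0,-3.1,-4.11,1.2,0,0,0,0])

```text
time: 9.78
eef_pos: [563.2, -147.6, 202.6]
tcp_rot: [0.227, 0.974, 0.0, -0.0]
force: [-0.1, 1.1, 0.7]
finger_gap: 85.0
grip_force: 0.0
```

```bash
python3 - <<'E'
from h import *
from plant import manip
for n in("top","side"):
    d=manip.snapshot(n);P=cloud(d);H=hsv(d)
    b=(H[...,0]>95)&(H[...,0]<130)&(H[...,1]>120)&(np.hypot(P[...,0]-525,P[...,1]-53)<38)&(P[...,2]>100)&(P[...,2]<200)
    t=P[b];print(n,len(t),np.percentile(t[:,2],[5,50,95]).round(1),circ(t[t[:,2]>np.percentile(t[:,2],95)-4]))
d,P=wrist();rim(P,(563,-149),33,67,82)
rel((563,-149,46))
E
```

```text
top 70 [164.2 174.4 177.8] (array([524.9,  55.3,  29.7]), 1.0)
side 669 [145.6 162.4 176.3] (array([524.2,  52.5,  29.7]), 1.4)
n 1473 z [68.8 75.  76.4] mid [ 564.5 -149.5   72.2] ext [47. 48. 10.] (array([ 563.9, -149.2,   21.6]), 1.2)
t 9.93 tcp [ 563.5 -147.8  203.3] F [-0.8 -0.1 -0.5] gap 85.2 rotvec-z [ 0.001 -0.    -1.   ]
(563, -149, 46) -> [ 3.000e-03 -3.400e-02  3.934e+00]
```

Emit:
apply_moves(rows=[-0.02,-0.03,1.4,0,0,0,0,-0.02,-0.03,2.8,0,0,0,0,-0.02,-0.03,3.95,0,0,0,0,-0.02,-0.03,3.95,0,0,0,0.2,-0.02,-0.03,3.95,0,0,0,0.5,-0.02,-0.03,3.95,0,0,0,0.7,-0.02,-0.03,3.95,0,0,0,0.8,-0.02,-0.03,3.95,0,0,0,0.8])

```text
time: 10.92
eef_pos: [565.6, -151.0, 47.6]
tcp_rot: [0.228, 0.974, -0.0, 0.003]
force: [0.2, 0.3, 7.3]
finger_gap: 46.3
grip_force: 42.0
```

Emit:
apply_moves(rows=[0,0,-1.0,0,0,0,0.9,0,0,-2.4,0,0,0,0.9,0,0,-3.8,0,0,0,0.9,0.4,0.5,-5.0,0,0,0,0.9,1.1,1.4,-5.3,0,0,0,0.9,1.8,2.4,-5.3,0,0,0,0.9,2.5,3.4,-5.3,0,0,0,0.9,3.0,4.0,-5.3,0,0,0,0.9,3.11,4.1,-5.3,0,0,0,0.9,3.11,4.1,-5.3,0,0,0,0.9])

```text
time: 12.18
eef_pos: [524.5, 51.7, 256.5]
tcp_rot: [0.228, 0.974, -0.0, 0.0]
force: [1.1, 0.0, -1.4]
finger_gap: 46.4
grip_force: 42.1
```

```bash
python3 - <<'E'
from h import *
from plant import manip
d,P=wrist("w3");H=hsv(d)
c=np.array(manip.get_state()["eef_pos"])
r=((H[...,0]<5)|(H[...,0]>174))&(H[...,1]>190)&(np.hypot(P[...,0]-c[0],P[...,1]-c[1])<35)&(P[...,2]>200)
t=P[r];print(len(t),np.percentile(t[:,2],[5,50,95]).round(1),circ(t[t[:,2]>np.percentile(t[:,2],95)-4]))
b=(H[...,0]>95)&(H[...,0]<130)&(H[...,1]>120)&(np.hypot(P[...,0]-525,P[...,1]-53)<40)&(P[...,2]>168)&(P[...,2]<185)
t=P[b];print('blue',len(t),circ(t),circ(t,30))
rel((525,53,233))
E
```

```text
19283 [232.3 271.1 284.7] (array([522.8,  53. ,  21.6]), 1.2)
blue 1318 (array([525.5,  54. ,  29.4]), 1.1) (array([526.1,  53.6]), 1.1)
t 12.22 tcp [524.7  51.2 256.5] F [-0.1  0.6 -1.5] gap 46.2 rotvec-z [ 0.    -0.001 -1.   ]
(525, 53, 233) -> [0.014 0.043 0.587]
```

View pics/w3.png

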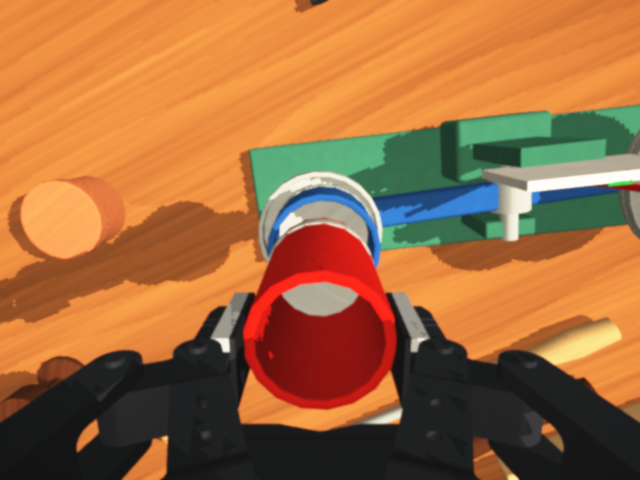

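Red is held square, its rim centre at (522.8,53.0) against the blue cup at (525.4,54). I shift 2.5 mm and lower.

Emit:
apply_moves(rows=[-0.045,0.045,0.4,0,0,0,0.9,-0.045,0.045,0.7,0,0,0,0.9,-0.045,0.045,1.0,0,0,0,0.9,-0.045,0.045,1.3,0,0,0,0.9,-0.045,0.045,1.5,0,0,0,0.9,-0.045,0.045,1.5,0,0,0,0.9])

```text
time: 12.98
eef_pos: [526.7, 52.8, 195.6]
tcp_rot: [0.228, 0.974, -0.0, -0.001]
force: [-0.4, -0.7, -1.4]
finger_gap: 46.1
grip_force: 42.1
```

Emit:
apply_moves(rows=[0,0,0.15,0,0,0,0.9,0,0,0.25,0,0,0,0.9,0,0,0.35,0,0,0,0.9,0,0,0.35,0,0,0,0.9,0,0,0.35,0,0,0,0.9])

```text
time: 13.6
eef_pos: [527.2, 52.7, 182.7]
tcp_rot: [0.228, 0.974, -0.0, 0.0]
force: [0.4, 0.3, -1.2]
finger_gap: 46.4
grip_force: 42.2
```

Emit:
apply_moves(rows=[0,0,0.07,0,0,0,0.9,0,0,0.14,0,0,0,0.9,0,0,0.2,0,0,0,0.9,0,0,0.2,0,0,0,0.9])

```text
time: 14.1
eef_pos: [527.1, 52.7, 174.3]
tcp_rot: [0.228, 0.974, 0.0, 0.0]
force: [0.3, 0.5, -1.2]
finger_gap: 46.4
grip_force: 42.2
```

```bash
python3 - <<'E'
from h import *
from plant import manip
print([np.round(manip.get_state()["force"],1).tolist()])
d=manip.snapshot("side");P=cloud(d);H=hsv(d)
b=(H[...,0]>95)&(H[...,0]<130)&(H[...,1]>120)&(np.hypot(P[...,0]-525,P[...,1]-53)<38)&(P[...,2]>100)&(P[...,2]<200)
t=P[b];print(len(t),np.percentile(t[:,2],[5,50,95]).round(1),circ(t[t[:,2]>np.percentile(t[:,2],95)-4]))
b=((H[...,0]<5)|(H[...,0]>174))&(H[...,1]>190)&(np.hypot(P[...,0]-525,P[...,1]-53)<38)&(P[...,2]>140)
t=P[b];print('red',len(t),np.percentile(t[:,2],[5,50,95]).round(1))
rel((525,53,186.5))
E
```

```text
[[0.3, 0.5, -1.2]]
406 [132.5 150.5 164.4] (array([524. ,  52.5,  29.6]), 1.3)
red 261 [162.5 183.7 202.2]
t 14.15 tcp [527.2  52.7 174.4] F [-0.4  0.  -0.8] gap 46.6 rotvec-z [ 0. -0. -1.]
(525, 53, 186.5) -> [ 0.052 -0.018 -0.302]
```

Red is seated (38 mm proud) and the pan sinks easily, so the bowl is near 600 g. I lower nearly to level and release.

Emit:
apply_moves(rows=[0,0,0.08,0,0,0,0.9,0,0,0.16,0,0,0,0.9,0,0,0.25,0,0,0,0.9,0,0,0.25,0,0,0,0.9,0,0,0.25,0,0,0,0.6,0,0,0.25,0,0,0,0.45,0,0,0.25,0,0,0,0.3,0,0,0.25,0,0,0,0.1,0,0,0.25,0,0,0,0,0,0,0.25,0,0,0,0])

```text
time: 15.4
eef_pos: [527.2, 52.7, 164.6]
tcp_rot: [0.228, 0.974, 0.0, 0.0]
force: [0.8, 0.0, -0.2]
finger_gap: 85.4
grip_force: 0.0
```

Emit:
apply_moves(rows=[0,0,-0.5,0,0,0,0,0,0,-1.5,0,0,0,0,0,0,-2.5,0,0,0,0,0,0,-3.2,0,0,0,0,0,0,-3.2,0,0,0,0,0,0,-3.2,0,0,0,0,0,0,-3.2,0,0,0,0,0,0,-3.2,0,0,0,0])

```text
time: 16.4
eef_pos: [526.6, 52.8, 291.0]
tcp_rot: [0.228, 0.974, -0.0, -0.001]
force: [-0.8, 0.6, 0.6]
finger_gap: 85.1
grip_force: 0.0
```

```bash
python3 - <<'E'
from h import *
from plant import manip
d=manip.snapshot("side");P=cloud(d);H=hsv(d);cv2.imwrite("pics/s2.png",cv2.resize(d["image"][120:300,200:370,::-1],None,fx=3,fy=3))
b=(H[...,0]>95)&(H[...,0]<130)&(H[...,1]>120)&(np.hypot(P[...,0]-525,P[...,1]-53)<38)&(P[...,2]>85)&(P[...,2]<200)
t=P[b];print(len(t),np.percentile(t[:,2],[5,50,95]).round(1),circ(t[t[:,2]>np.percentile(t[:,2],95)-4]))
b=((H[...,0]<5)|(H[...,0]>174))&(H[...,1]>190)&(np.hypot(P[...,0]-525,P[...,1]-53)<38)&(P[...,2]>120)
t=P[b];print('red',len(t),np.percentile(t[:,2],[5,50,95]).round(1))
rel((444.5,-293,200))
E
```

```text
392 [121.4 138.9 152.7] (array([524.2,  52.6,  29.6]), 1.3)
red 538 [152.2 176.4 190.7]
t 16.45 tcp [526.7  52.8 291.3] F [0.7 0.4 0.1] gap 85.4 rotvec-z [-0.002  0.    -1.   ]
(444.5, -293, 200) -> [-1.998 -8.658  2.286]
```

View pics/s2.png

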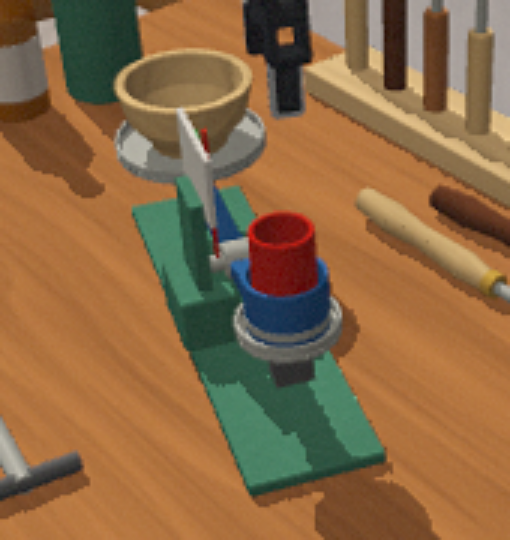

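Blue and red are nested in the pan, and the pan has dropped 23.6 mm. That puts the beam at about 0.157 rad, inside the band of 0.108–0.232. I rise a little, confirm it holds, and hand in.

Emit:
apply_moves(rows=[0,0,-0.4,0,0,0,0,0,0,-0.4,0,0,0,0,0,0,-0.4,0,0,0,0,0,0,-0.4,0,0,0,0,0,0,-0.4,0,0,0,0,0,0,-0.4,0,0,0,0,0,0,-0.4,0,0,0,0,0,0,-0.4,0,0,0,0])

```text
time: 17.45
eef_pos: [527.1, 52.7, 308.5]
tcp_rot: [0.228, 0.974, -0.0, 0.0]
force: [0.5, 0.8, -0.3]
finger_gap: 85.3
grip_force: 0.0
```

```bash
python3 - <<'E'
from h import *
from plant import manip
d=manip.snapshot("side");P=cloud(d);H=hsv(d)
b=(H[...,0]>95)&(H[...,0]<130)&(H[...,1]>120)&(np.hypot(P[...,0]-525,P[...,1]-53)<38)&(P[...,2]>85)&(P[...,2]<200)
top=np.percentile(P[b][:,2],95);beam=(176.3-top)/150;print(top,beam)
rim(P,(444,-293),25,99,112)
if .125<beam<.215: print(manip.sign_off())
E
```

```text
152.9968999258306 0.1553540004944627
n 166 z [ 99.7 104.4 106.9] mid [ 443.1 -294.7  103.5] ext [32. 31.  9.] (array([ 442.7, -294.9,   13.8]), 1.3)
the job is handed in; nothing more can be done
None
```

The bowl weighs about 600 g (estimate 615 g): the red cup is nested in the blue on the weight pan, the beam measured about 0.155 rad (inside the green band), the yellow cup still stands on the table, and the job was handed in at about 17.5 s.

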